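Catch the printed blocks from the chute

TASK

Hold the white dish by its handle under the mouth of the parts chute and press its front wall gently against the red push bar until the gate opens, keeping it there until all four pink blocks have slid into the dish. Then set the dish with its blocks down upright in the middle of the blue mat and let go. Do not touch the chute or the blocks with the gripper, and leave the other things on the desk where they are.

Things in the scene. Friction and masses are not known exactly. Their poses are not given: they have to be found in the camera images.
- dish: white open plastic tray, 130 x 130 mm outside, walls 45 mm high, walls and floor 4 mm thick, about 180 g. Origin under the tray's centre, at its underside; z up. A flat black handle sticks out of the rear (-x) wall: 14 mm wide in y, x = -65 to -165 mm, z = 30 to 54 mm. Its plain +x wall is the front
- dish_grip (a point): the place to pinch the dish's handle across its 14 mm width: on the handle's centre, 125 mm behind the tray's centre (-x), 42 mm above the tray's underside
- dispenser: parts chute fixed to the desk. Its +x is the way the dish is pushed in, front first and headed like it; its y = 0 is the bar's centre line, where the dish's centre belongs. Origin on the desk. The chute, 32 mm wide, open on top, centred at x = 0, slopes down at 35 degrees towards -y; blocks leave it at up to 0.9 m/s and land at y = 35 to -40 mm. Front and -y side are free
- mouth (a point): middle of the chute's lower lip, on the chute floor, 35 mm to +y of the bar's centre line, 78 mm above the desk (lip's underside 74 mm). A red gate, 20 mm high, shuts it; it is one piece with the sprung push bar and slides in +x with it (its plate runs on above the bar), clearing the mouth only near the end of its travel; the spring shuts it again
- bar_near (a point): nearest place of the red push bar's face: x = 25 mm, y = 0, 41 mm above the desk. The bar (70 mm wide, z 18 to 64 mm, facing -x) is screw-adjusted: its face really stands 0 to 40 mm further on in +x, not reported, to be found by touch. It resists with 4 N at first, 8 N after its 32 mm travel, then a firm stop. Over 40 N is damage
- column (a point): middle of the front (-x) face of the blue column that carries the chute, at x = 32, y = 130 mm of the dispenser, 41 mm above the desk; the column is 50 mm wide and 60 mm deep, its 6 mm base plate starts at x = 28 mm and y = 95 mm. Nothing else stands on the desk before x = 150 mm but the bar
- part0: one of four pink printed blocks, 22 x 22 x 18 mm, 15 g, waiting in single file on the chute behind the gate (part0 next to the gate, part3 highest); origin at its centre, z through its 18 mm thickness
- part1: one of four pink printed blocks, 22 x 22 x 18 mm, 15 g, waiting in single file on the chute behind the gate (part0 next to the gate, part3 highest); origin at its centre, z through its 18 mm thickness
- part2: one of four pink printed blocks, 22 x 22 x 18 mm, 15 g, waiting in single file on the chute behind the gate (part0 next to the gate, part3 highest); origin at its centre, z through its 18 mm thickness
- part3: one of four pink printed blocks, 22 x 22 x 18 mm, 15 g, waiting in single file on the chute behind the gate (part0 next to the gate, part3 highest); origin at its centre, z through its 18 mm thickness
- mat: flat blue mat fixed on the desk, 200 x 200 mm, 3 mm thick; origin under its centre on the desk
- tape: bystander: blue roll of tape lying flat, 90 mm across, 24 mm high; origin under its centre
- pliers: bystander: green-handled pliers lying flat, about 150 mm long, 15 mm high; origin near the joint
- mouse: bystander: black computer mouse, 100 x 58 x 30 mm; origin under its centre
- glue: bystander: small white glue bottle with orange cap, 28 mm across, 95 mm tall, standing; origin under its centre
- bracket: bystander: lime-green printed bracket, 88 x 28 x 22 mm; origin under its centre
- driver: bystander: screwdriver lying flat; origin in its middle, on the desk

How it is judged:
By the outcome, as a careful person would: the job done as asked, in the order asked, and still so for the second after the job is handed in, with the robot touching nothing.
It also fails if it takes over 58 s, if anything falls off the work surface, if the arm or the gripper's body presses on something with over 40 N, if the wrist force passes 120 N, or if a joint passes its speed limit or range.

ROBOT

A 6-joint arm with a two-finger parallel gripper is mounted at the origin on the work surface. World frame = base frame: x ahead of the robot, y to its left, z up, the work surface at z = 0. Lengths are in m, angles in rad, forces in N, time in s.
With the tool pointing down it reaches from about 0.375 to 0.975 m from the base axis. Payload 3.8 kg.
Tool frame: the origin (TCP) lies midway between the tips of the shut fingers; the grasp point (between the pads) lies 19 mm behind it; z points along the fingers, y is the line along which they close (so a half turn about z gives the same grasp; the last joint's range is limited). The gripper opens to 85 mm and grips with 20 to 120 N. Pads are 22 mm wide; open, the fingers measure 114 mm over their backs; the gripper's body (76 mm by 85 mm) begins 54 mm behind the grasp point. The pads swing forward as they close: fully open they stand 13 mm farther back than shut.
Start: joints at [-1.181, 0.264, 1.604, -0, 1.274, -0.037], TCP at [0.279, -0.614, 0.231] pointing down, gripper open.
Joint ranges: [-2.63, 2.63], [-0.94, 2.18], [0.31, 2.57], [-1.31, 4.45], [0, 2.66], [-2.55, 2.55]. Speed limits (rad/s): [2.57, 2.57, 3.14, 3.14, 3.14, 3.14].

INTERFACE

Orientations are given as a rotation vector (axis times angle).
In Python, from workcell import read_state, vision, ticket gives the robot as it stands. The module is installed in compiled form; this text tells all that it offers.
- The arm moves only by the tool jog_arm, never from a script. Its arguments are lists of equal length, an entry for each row: "turn": the turn, a rotation vector about the tool's x, y, z in rad, a list of three; "delta_pos": the shift along the tool's x, y, z in m, a list of three; "gripper": the finger opening in m, from 0 to 0.0854. In form: {"turn": [[rx, ry, rz], ...], "delta_pos": [[dx, dy, dz], ...], "gripper": [gripper, ...]}. A call has 1 to 20 rows; each row shifts and turns the commanded pose from where the row before left it, along the tool's axes as they then stand; what a row does not reach is not made up. A row lasts 1/12 s, in which the tool goes at most 41.7 mm and 7.16 degrees, less where a joint would pass 70% of its speed; a pose out of reach is approached as far as the arm can. A call with a gripper value outside its range is refused whole. The fingers move at their own pace and stop on an object; "grip_force" is the grip in N (left out, the last holds). Time passes only in rows, so rows that do not move let the fingers close. It gives the time, the measured TCP pose, the force, the opening and the grip force at its end, in the units of the state.
- read_state(): the state, without advancing time (a new reading comes with each control period).
- vision.read_camera(name): name is "scene" or "side" or "wrist"; returns the picture (420x560x3 uint8, red, green, blue); there is no depth.
- vision.calibration(name): a dict with "vfov" (degrees; the focal length in pixels is half the picture's height over the tangent of half this angle, whatever the lens; pixels are square), "cx", "cy" (the principal point, pixels), "dist" ([k1, k2, p1, p2, k3] as OpenCV has them; the pictures are not rectified), "R" (3x3) and "t" (3): a world point X has camera coordinates R X + t; the wrist camera has in their place "mount" (4x4, takes a point from camera to tool coordinates, whose origin is the TCP and whose axes are the flange's). Camera axes: x right, y down, z forward; pixel columns grow to the right and rows downward; lengths in m; the calibration is good to about 2 mm. A picture is of the moment at which its call begins: read the wrist's pose just before it. calibration takes no time and is no camera call.
- ticket.finish_job(): hands the job in; it is judged then, once.
The state is a dict: "time": time; "q": joint angles; "joint_vel": joint speeds; "joint_torque": joint torques, N m; "tool_pos": TCP position; "tcp_rot": TCP orientation; "wrist_force": force on the tool from outside, world axes, zero at the start; "torque": the same for the moment, N m; "width": opening from 0.0 (shut) to 1.0 (fully open); "grip_force": force on a finger pad.
Only numpy, scipy, OpenCV 4.12 (cv2) and the standard library are available. Lean on these libraries where they do the work, as an engineer would, in place of code of your own. Each camera call takes 0.05 s, during which the arm holds its last target. There are 200 camera calls.

## Working session

There is one attempt and no reset: what is moved stays moved. The work goes in short steps, Python scripts to look and compute and a tool call to move; the robot and the scene stay as the last step left them, time stands still between calls to the robot, and variables do not carry over. Pictures are saved under pics/ and viewed, at most 13 in all, crops included, and the job is handed in when it is done.

Besides the shell and the picture viewer there is one more tool, called by a JSON object that holds its "api" and its "payload". jog_arm: Moves the arm, as the interface text tells. Its arguments: {"type":"object","properties":{"turn":{"type":"array","items":{"type":"array","items":{"type":"number"}}},"delta_pos":{"type":"array","items":{"type":"array","items":{"type":"number"}}},"gripper":{"type":"array","items":{"type":"number"}},"grip_force":{"type":"number"}},"required":["turn","delta_pos","gripper"]}

```bash
mkdir -p pics
cat > h.py <<'E'
import numpy as np, cv2
from workcell import read_state, vision, ticket
from scipy.spatial.transform import Rotation as Ro
def cam(n, st=None):
    c=vision.calibration(n); f=210/np.tan(np.radians(c['vfov'])/2)
    K=np.array([[f,0,c['cx']],[0,f,c['cy']],[0,0,1]]); d=np.array(c['dist'],float)
    if 'mount' in c:
        T=np.eye(4); T[:3,:3]=Ro.from_rotvec(st['tcp_rot']).as_matrix(); T[:3,3]=st['tool_pos']
        M=np.linalg.inv(T@np.array(c['mount'])); return K,d,M[:3,:3],M[:3,3]
    return K,d,np.array(c['R']),np.array(c['t'])
def ray(C,uv):
    K,d,R,t=C; p=cv2.undistortPoints(np.array(uv,float).reshape(-1,1,2),K,d)[:,0]
    return -R.T@t, np.c_[p,np.ones(len(p))]@R
def plane(C,uv,z):
    o,r=ray(C,uv); return o+r*((z-o[2])/r[:,2])[:,None]
def proj(C,X):
    K,d,R,t=C; return cv2.projectPoints(np.array(X,float).reshape(-1,1,3),cv2.Rodrigues(R)[0],t,K,d)[0][:,0]
def shot(n,f):
    st=read_state(); im=vision.read_camera(n); cv2.imwrite('pics/'+f,im[:,:,::-1]); return im,cam(n,st)
E
python3 - <<'E'
from h import *
for n in('scene','side','wrist'):
    im,C=shot(n,n+'0.png'); print(n,-C[2].T@C[3])
s=read_state();print(s)
E
```

```text
scene [1.13235314 0.30343751 1.16996476]
side [0.0411406  0.7950666  1.22961825]
wrist [ 0.33877711 -0.5869206   0.37163921]
{'time': 0.15, 'q': array([-1.18091042e+00,  2.64555227e-01,  1.60509419e+00, -6.05943900e-06,
        1.27369552e+00, -3.69105871e-02]), 'joint_vel': array([-1.56938550e-03, -3.03579401e-03, -3.36690126e-03, -4.46243185e-04,
        5.16847825e-05, -2.03467590e-03]), 'joint_torque': array([ 3.23515651e-04, -5.15905130e+01, -3.67959166e+01, -7.42950397e-05,
        8.07331293e-03,  6.97036540e-06]), 'tool_pos': array([ 0.27918987, -0.61391705,  0.23024649]), 'tcp_rot': array([-3.06864592e+00, -6.64971259e-01,  4.91950387e-04]), 'wrist_force': array([ 0.0770555 , -0.02340286, -0.15626849]), 'torque': array([ 0.01427353, -0.04371585,  0.0472762 ]), 'grip_force': 0.0, 'width': 0.9982672262955181}
```

View pics/scene0.png

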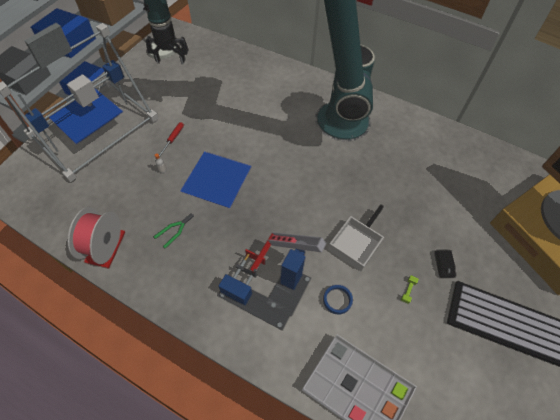

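View pics/side0.png

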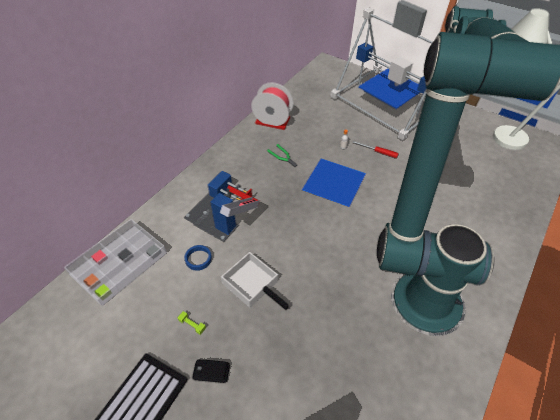

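Run:
```python
import cv2,numpy as np
a=cv2.imread('pics/scene0.png')[195:335,190:400]; b=cv2.imread('pics/side0.png')[160:310,170:300]
a=cv2.resize(a,None,fx=3.8,fy=3.8,interpolation=cv2.INTER_CUBIC)
cv2.imwrite('pics/a.png',a)
b=cv2.resize(b,None,fx=3.9,fy=3.9,interpolation=cv2.INTER_CUBIC);cv2.imwrite('pics/b.png',b)
from h import *
C=cam('scene')
print(plane(C,[[258,258],[323,243],[357,262],[218,180],[293,262],[235,290],[380,208]],0.0))
C=cam('side');print(plane(C,[[334,182],[250,285]],0.0))
```

```text
[[ 0.70723641  0.00954111  0.        ]
 [ 0.55276215  0.17227659  0.        ]
 [ 0.56046933  0.30062351  0.        ]
 [ 0.51049636 -0.27883142  0.        ]
 [ 0.66328554  0.11647459  0.        ]
 [ 0.83757501  0.00217085  0.        ]
 [ 0.32738807  0.29106221  0.        ]]
[[ 0.50568951 -0.28074366  0.        ]
 [ 0.50333724  0.28146488  0.        ]]
```

View pics/a.png

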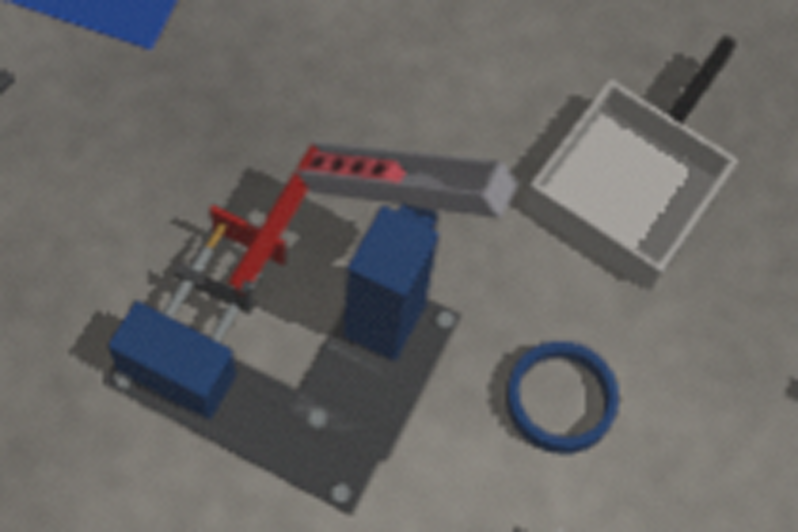

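View pics/b.png

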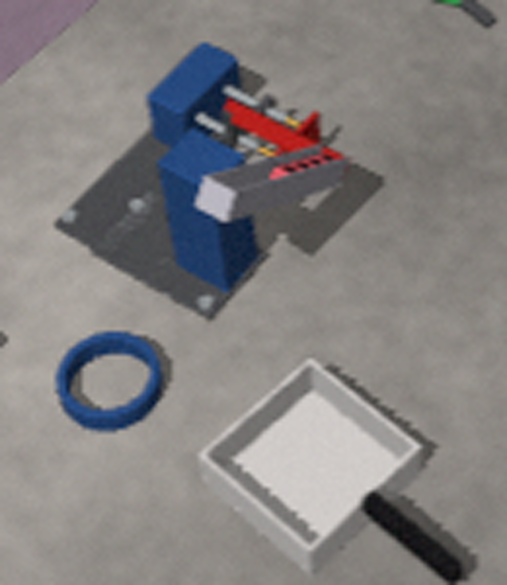

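```bash
cat > m.py <<'E'
from h import *
A=cam('scene');B=cam('side')
a=lambda p:np.array(p,float)/3.8+[190,195]
b=lambda p:np.array(p,float)/3.9+[170,160]
np.set_printoptions(precision=4,suppress=True)
def tri(p,q):
    o,r=ray(A,a([p]));o2,r2=ray(B,b([q]));r=r[0];r2=r2[0]
    k=np.linalg.lstsq(np.c_[r,-r2],o2-o,rcond=None)[0]
    x,y=o+k[0]*r,o2+k[1]*r2; return (x+y)/2,np.linalg.norm(x-y)
if __name__=='__main__':
    P=plane(A,a([[613,82],[737,160],[658,268],[535,185]]),.045);print('dish',P,P.mean(0))
    P=plane(B,b([[312,362],[422,447],[310,560],[203,457]]),.045);print('dishB',P,P.mean(0))
    print('handle',plane(A,a([[728,42]]),.05),plane(B,b([[452,570]]),.05))
    P=plane(A,a([[460,315],[352,513],[110,385]]),.006);print('plate',P)
    P=plane(B,b([[268,255],[210,320],[55,222]]),.006);print('plateB',P)
    for n,p,q in [('gate corner',(308,147),(343,157)),('bolt1',(445,318),(206,302)),('bolt2',(317,417),(137,205)),('bolt3',(341,493),(69,215)),('capc',(515,185),(200,182))]:print(n,*tri(p,q))
    for n,C in(('scene',A),('side',B)):
        im=cv2.imread(f'pics/{n}0.png');h=cv2.cvtColor(im,cv2.COLOR_BGR2HSV)
        m=cv2.inRange(h,(108,150,60),(125,255,255))
        for c in sorted(cv2.findContours(m,0,2)[0],key=cv2.contourArea)[-3:]:
            bx=cv2.boxPoints(cv2.minAreaRect(c));ap=cv2.approxPolyDP(c,6,True)[:,0]
            if cv2.contourArea(c)>500: Q=plane(C,ap,.003);print(n,cv2.contourArea(c),ap.tolist(),Q[:,:2].tolist(),Q.mean(0))
E
python3 m.py
```

```text
dish [[0.4387 0.2182 0.045 ]
 [0.4572 0.3442 0.045 ]
 [0.5841 0.3227 0.045 ]
 [0.5649 0.2005 0.045 ]] [0.5112 0.2714 0.045 ]
dishB [[0.5596 0.2032 0.045 ]
 [0.434  0.2187 0.045 ]
 [0.4491 0.3524 0.045 ]
 [0.5774 0.3282 0.045 ]] [0.505  0.2756 0.045 ]
handle [[0.3517 0.2935 0.05  ]] [[0.3506 0.2985 0.05  ]]
plate [[ 0.686   0.1934  0.006 ]
 [ 0.8753  0.1938  0.006 ]
 [ 0.8813 -0.0288  0.006 ]]
plateB [[0.6823 0.1118 0.006 ]
 [0.68   0.1997 0.006 ]
 [0.872  0.1948 0.006 ]]
gate corner [0.6502 0.0286 0.0911] 0.005516068814204863
bolt1 [0.6952 0.1849 0.0062] 0.002805969256473108
bolt2 [0.8218 0.1334 0.0059] 0.0035449921884982824
bolt3 [0.8663 0.1799 0.0064] 0.0026909651474717466
capc [0.6601 0.2039 0.2196] 0.00020392791005495692
scene 947.0 [[32, 26], [36, 32], [56, 21], [70, 45], [92, 33], [86, 18], [57, 9]] [[0.15430852582484855, -1.7579957500216907], [0.18370294438063095, -1.686430009198312], [0.06232591820735123, -1.6582075955473163], [0.18377483175134945, -1.410132978684393], [0.05696709300992042, -1.3774006939446353], [-0.03090046347201625, -1.5140704363575086], [-0.026058826277448
[... 1192 characters left out ...]
860055], [0.8596043776506566, -0.05850553238346723]] [0.8053 0.0554 0.003 ]
side 1160.0 [[359, 86], [396, 108], [425, 88], [424, 77], [396, 87], [388, 69]] [[0.7273009987467196, -0.9184624708564331], [0.501103465172994, -0.8608434277790753], [0.45008683785929415, -1.0895636834068259], [0.49090572588184805, -1.1763377207722965], [0.5719670067323432, -1.0158341389276455], [0.6732386496824072, -1.1384352860261027]] [ 0.5691 -1.0332  0.003 ]
side 1687.0 [[321, 159], [302, 189], [348, 206], [364, 173]] [[0.6151960880775476, -0.3620198736579818], [0.5897117612674274, -0.1732538401950504], [0.398387382346012, -0.199491571510639], [0.4287014501320077, -0.39164881244319427]] [ 0.508  -0.2816  0.003 ]
```

{"api": "jog_arm", "payload": {"turn": [[0,0,0],[0,0,0],[0,0,0],[0,0,0],[0,0,0],[0,0,0],[0,0,0],[0,0,0],[0,0,0],[0,0,0],[0,0,0],[0,0,0],[0,0,0],[0,0,0],[0,0,0],[0,0,0],[0,0,0],[0,0,0],[0,0,0]], "delta_pos": [[0.028,-0.0257,-0.0068],[0.028,-0.0257,-0.0068],[0.028,-0.0257,-0.0068],[0.028,-0.0257,-0.0068],[0.028,-0.0257,-0.0068],[0.028,-0.0257,-0.0068],[0.028,-0.0257,-0.0068],[0.028,-0.0257,-0.0068],[0.028,-0.0257,-0.0068],[0.028,-0.0257,-0.0068],[0.028,-0.0257,-0.0068],[0.028,-0.0257,-0.0068],[0.028,-0.0257,-0.0068],[0.028,-0.0257,-0.0068],[0.028,-0.0257,-0.0068],[0.028,-0.0257,-0.0068],[0.028,-0.0257,-0.0068],[0.028,-0.0257,-0.0068],[0.028,-0.0257,-0.0068]], "gripper": [0.085,0.085,0.085,0.085,0.085,0.085,0.085,0.085,0.085,0.085,0.085,0.085,0.085,0.085,0.085,0.085,0.085,0.085,0.085]}}

```text
time: 1.73
tool_pos: [0.5617, 0.0522, 0.3606]
tcp_rot: [3.07, 0.666, -0.0]
wrist_force: [0.4, -1.3, -0.5]
width: 0.998
grip_force: 0.0
```

{"api": "jog_arm", "payload": {"turn": [[0,0,0.114],[0,0,0.114],[0,0,0.114],[0,0,0.114],[0,0,0.112],[0,0,0],[0,0,0]], "delta_pos": [[0,0,0],[0,0,0],[0,0,0],[0,0,0],[0,0,0],[0,0,0],[0,0,0]], "gripper": [0.085,0.085,0.085,0.085,0.085,0.085,0.085]}}

```text
time: 2.32
tool_pos: [0.5614, 0.0503, 0.3602]
tcp_rot: [3.134, -0.217, -0.001]
wrist_force: [0.9, 0.3, -0.7]
width: 0.995
grip_force: 0.0
```

Run:
```python
from h import *
s=read_state();print(s['time'],s['tool_pos'],s['tcp_rot'],s['q'])
im,C=shot('wrist','w1.png')
np.savez('w1.npz',K=C[0],d=C[1],R=C[2],t=C[3])
cv2.imwrite('pics/w1b.png',cv2.resize(im[:,:,::-1],(800,600),interpolation=cv2.INTER_CUBIC))
```

```text
2.3167 [0.56138104 0.05028135 0.36015336] [ 3.13402538e+00 -2.16671625e-01 -9.08263706e-04] [ 4.51486797e-02 -2.91775085e-04  1.66758749e+00 -1.99007145e-05
  1.47488124e+00  1.75399775e+00]
```

View pics/w1b.png

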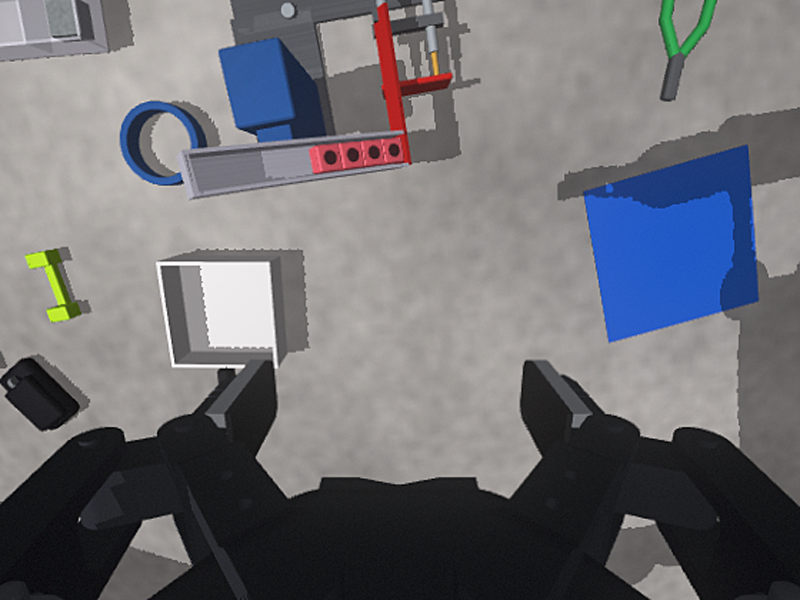

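Run:
```python
from m import *
z=np.load('w1.npz');W=(z['K'],z['d'],z['R'],z['t'])
w=lambda p:np.array(p,float)*0.7
for i,p in enumerate([(394,150),(374,152),(352,155),(330,157)]): print('part',i,plane(W,w([p]),.099+.0126*i))
print('bar',plane(W,w([(450,76),(452,87),(384,97),(395,85)]),.064))
P=plane(W,w([(157,263),(270,262),(274,366),(173,367)]),.045);print('dish',P,P.mean(0))
P=plane(W,w([(584,192),(747,145),(758,300),(610,342)]),.003);print('mat',P,P.mean(0))
print('bolt',plane(W,w([(289,10)]),.008))
# scene/side block triangulation
for i,p in enumerate([(317,161),(337,164),(357,167),(379,170)]): print('scene part',plane(A,a([p]),.099+.0126*i))
print('scene bar', plane(A,a([(210,207),(287,243)]),.064))
# plate dirs
```

```text
part 0 [[0.6584 0.0399 0.099 ]]
part 1 [[0.6582 0.0579 0.1116]]
part 2 [[0.6574 0.0767 0.1242]]
part 3 [[0.6574 0.0941 0.1368]]
bar [[ 0.7215 -0.0235  0.064 ]
 [ 0.7114 -0.0243  0.064 ]
 [ 0.7115  0.0425  0.064 ]
 [ 0.7208  0.0303  0.064 ]]
dish [[0.5815 0.3228 0.045 ]
 [0.5643 0.1945 0.045 ]
 [0.4395 0.2176 0.045 ]
 [0.4548 0.3407 0.045 ]] [0.51   0.2689 0.045 ]
mat [[ 0.5894 -0.176   0.003 ]
 [ 0.6187 -0.3713  0.003 ]
 [ 0.4243 -0.4003  0.003 ]
 [ 0.3943 -0.2057  0.003 ]] [ 0.5067 -0.2883  0.003 ]
bolt [[0.8221 0.1298 0.008 ]]
scene part [[0.6599 0.0407 0.099 ]]
scene part [[0.6599 0.0592 0.1116]]
scene part [[0.66   0.0772 0.1242]]
scene part [[0.6595 0.0962 0.1368]]
scene bar [[ 0.7251 -0.024   0.064 ]
 [ 0.7218  0.0476  0.064 ]]
```

{"api": "jog_arm", "payload": {"turn": [[0,0,0],[0,0,0],[0,0,0],[0,0,0],[0,0,0],[0,0,0],[0,0,0],[0,0,0],[0,0,0],[0,0,0],[0,0,0],[0,0,0]], "delta_pos": [[-0.0207,-0.0212,0.026],[-0.0207,-0.0212,0.026],[-0.0207,-0.0212,0.026],[-0.0207,-0.0212,0.026],[-0.0207,-0.0212,0.026],[-0.0207,-0.0212,0.026],[-0.0207,-0.0212,0.026],[-0.0207,-0.0212,0.026],[-0.0207,-0.0212,0.026],[-0.0207,-0.0212,0.026],[0,0,0],[0,0,0]], "gripper": [0.05,0.05,0.05,0.05,0.05,0.05,0.05,0.05,0.05,0.05,0.05,0.05]}}

```text
time: 3.37
tool_pos: [0.3841, 0.2892, 0.0985]
tcp_rot: [3.132, -0.213, -0.005]
wrist_force: [0.6, 0.0, -0.8]
width: 0.587
grip_force: 0.0
```

Run:
```python
from h import *
s=read_state();print(s['time'],s['tool_pos'],s['tcp_rot'],s['q'])
im,C=shot('wrist','w2.png')
x=proj(C,[[.3857,.2885,.054],[.5095,.271,.045],[.445,.28,.054]]);print(x)
for p in x: cv2.circle(im,tuple(int(v) for v in p),3,(255,0,0),-1)
cv2.imwrite('pics/w2b.png',im[:,:,::-1])
```

```text
3.3667 [0.38406264 0.28922104 0.09848783] [ 3.13152062 -0.21340047 -0.00539051] [ 5.93714883e-01  2.50920791e-02  2.13843082e+00 -1.22544898e-04
  9.82502963e-01  2.30066097e+00]
[[278.55264913 227.05723793]
 [279.1524248   25.45154588]
 [279.03902635 136.22928867]]
```

View pics/w2b.png

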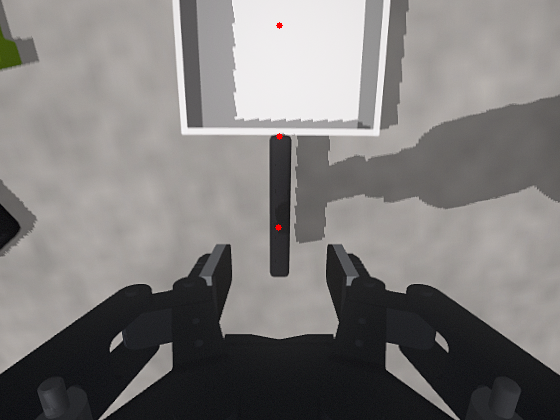

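{"api": "jog_arm", "payload": {"turn": [[0,0,0],[0,0,0],[0,0,0],[0,0,0],[0,0,0],[0,0,0],[0,0,0],[0,0,0],[0,0,0],[0,0,0],[0,0,0]], "delta_pos": [[0,0,0.03],[0,0,0.03],[0,0,0.0155],[0,0,0],[0,0,0],[0,0,0],[0,0,0],[0,0,0],[0,0,0],[0,0,0],[0,0,0]], "gripper": [0.05,0.05,0.05,0.05,0.0,0.0,0.0,0.0,0.0,0.0,0.0], "grip_force": 100}}

```text
time: 4.33
tool_pos: [0.3884, 0.29, 0.0271]
tcp_rot: [-3.132, 0.221, -0.006]
wrist_force: [0.2, -2.4, 6.1]
width: 0.142
grip_force: 99.0
```

{"api": "jog_arm", "payload": {"turn": [[0,0,0],[0,0,0],[0,0,0],[0,0,0]], "delta_pos": [[0,0,-0.01],[0,0,-0.015],[0,0,0],[0,0,0]], "gripper": [0.0,0.0,0.0,0.0]}}

```text
time: 4.67
tool_pos: [0.3871, 0.29, 0.0511]
tcp_rot: [-3.132, 0.221, -0.003]
wrist_force: [0.3, -0.3, -2.5]
width: 0.143
grip_force: 97.9
```

Run:
```python
from m import *
s=read_state();print(s['time'],s['tool_pos'],s['tcp_rot'],s['wrist_force'],s['torque'])
im,C=shot('wrist','w3.png'); C2=cam('wrist',s)
# expected rim rear corners, dish center from grip
yaw=2*np.arctan2(s['tcp_rot'][1],s['tcp_rot'][0]);c=np.array([np.cos(yaw),np.sin(yaw)]);n=np.array([-c[1],c[0]])
g=s['tool_pos'][:2];D=s['tool_pos'][2]+.019-.042
for k in(-65,65): print(proj(C,np.r_[g+c*.06+n*k/1000,D+.045]))
cv2.imwrite('pics/w3b.png',im[:,:,::-1]);print(yaw,D)
```

```text
4.6667 [0.3871 0.29   0.0511] [-3.132   0.2214 -0.0028] [ 0.3252 -0.3359 -2.5143] [0.0098 0.1816 0.031 ]
[[436.3461 144.497 ]]
[[118.8823 144.8721]]
6.142016780711643 0.028103013436138267
```

View pics/w3b.png

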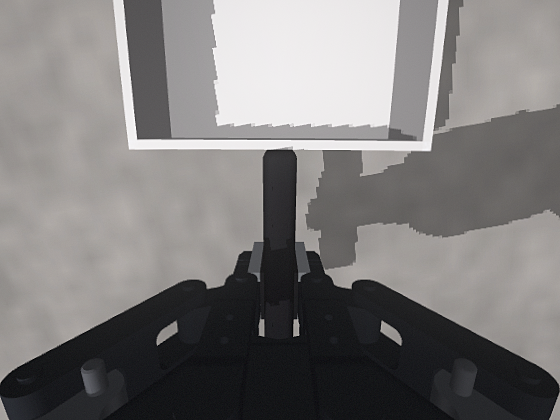

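{"api": "jog_arm", "payload": {"turn": [[0,0,0],[0,0,0],[0,0,0],[0,0,0],[0,0,0],[0,0,0],[0,0,0],[0,0,0],[0,0,0],[0,0,0],[0,0,-0.047],[0,0,-0.047],[0,0,-0.047],[0,0,0],[0,0,0],[0,0,0]], "delta_pos": [[0.006,0.015,0.001],[0.011,0.03,0.001],[0.011,0.03,0.001],[0.011,0.03,0.001],[0.011,0.03,0.001],[0.011,0.03,0.001],[0.011,0.03,0.001],[0.011,0.03,0.001],[0.011,0.03,0.001],[0.005,0.0155,0.001],[0,0,0],[0,0,0],[0,0,0],[0,0,0],[0,0,0],[0,0,0]], "gripper": [0,0,0,0,0,0,0,0,0,0,0,0,0,0,0,0]}}

```text
time: 6.05
tool_pos: [0.4458, 0.0077, 0.0394]
tcp_rot: [-3.142, 0.002, 0.002]
wrist_force: [-0.1, 0.1, -2.1]
width: 0.145
grip_force: 98.0
```

Run:
```python
from m import *
s=read_state();print(s['time'],s['tool_pos'],s['tcp_rot'],s['wrist_force'],s['torque'])
im,C=shot('wrist','w4.png');cv2.imwrite('pics/w4b.png',im[:,:,::-1])
for p in[(.659,.008,.099),(.71,.008,.064)]:print(proj(C,p))
```

```text
6.05 [0.4458 0.0077 0.0394] [-3.1415  0.0017  0.0019] [-0.1467  0.0539 -2.0775] [ 0.0654  0.1847 -0.0107]
[[ 275.6726 -271.5911]]
[[ 275.794  -342.6833]]
```

View pics/w4b.png

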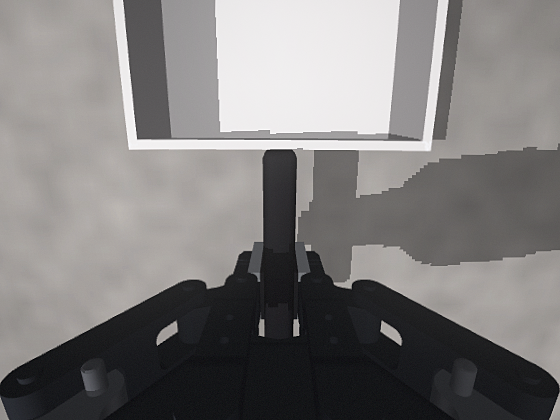

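{"api": "jog_arm", "payload": {"turn": [[0,0,0],[0,0,0],[0,0,0],[0,0,0],[0,0,0],[0,0,0]], "delta_pos": [[0.01,0,-0.001],[0.02,0,0],[0.02,0,0],[0.01,0,0],[0,0,0],[0,0,0]], "gripper": [0,0,0,0,0,0]}}

```text
time: 6.6
tool_pos: [0.5065, 0.0076, 0.0408]
tcp_rot: [3.142, -0.0, -0.001]
wrist_force: [-0.0, -0.4, -2.3]
width: 0.146
grip_force: 98.0
```

{"api": "jog_arm", "payload": {"turn": [[0,0,0],[0,0,0],[0,0,0],[0,0,0]], "delta_pos": [[0.004,0,0],[0.004,0,0],[0,0,0],[0,0,0]], "gripper": [0,0,0,0]}}

```text
time: 6.93
tool_pos: [0.5142, 0.0075, 0.041]
tcp_rot: [3.142, -0.0, -0.0]
wrist_force: [0.5, 0.2, -1.7]
width: 0.144
grip_force: 98.0
```

{"api": "jog_arm", "payload": {"turn": [[0,0,0],[0,0,0],[0,0,0],[0,0,0]], "delta_pos": [[0.004,0,0],[0.004,0,0],[0,0,0],[0,0,0]], "gripper": [0,0,0,0]}}

```text
time: 7.27
tool_pos: [0.5228, 0.0075, 0.0411]
tcp_rot: [3.142, -0.0, 0.001]
wrist_force: [-0.5, 0.8, -2.1]
width: 0.144
grip_force: 98.0
```

{"api": "jog_arm", "payload": {"turn": [[0,0,0],[0,0,0],[0,0,0],[0,0,0]], "delta_pos": [[0.004,0,0],[0.004,0,0],[0,0,0],[0,0,0]], "gripper": [0,0,0,0]}}

```text
time: 7.6
tool_pos: [0.5304, 0.0075, 0.0408]
tcp_rot: [-3.142, 0.0, 0.001]
wrist_force: [-1.3, -0.4, -1.4]
width: 0.146
grip_force: 98.0
```

{"api": "jog_arm", "payload": {"turn": [[0,0,0],[0,0,0],[0,0,0]], "delta_pos": [[0.004,0,0],[0,0,0],[0,0,0]], "gripper": [0,0,0]}}

```text
time: 7.85
tool_pos: [0.5334, 0.0075, 0.0405]
tcp_rot: [3.142, -0.0, -0.004]
wrist_force: [-4.2, -0.8, -0.9]
width: 0.149
grip_force: 98.1
```

{"api": "jog_arm", "payload": {"turn": [[0,0,0],[0,0,0],[0,0,0]], "delta_pos": [[0.004,0,0],[0,0,0],[0,0,0]], "gripper": [0,0,0]}}

```text
time: 8.1
tool_pos: [0.5375, 0.0075, 0.0406]
tcp_rot: [3.142, -0.0, -0.003]
wrist_force: [-4.6, -0.4, -1.1]
width: 0.148
grip_force: 98.1
```

{"api": "jog_arm", "payload": {"turn": [[0,0,0],[0,0,0],[0,0,0]], "delta_pos": [[0.004,0,0],[0,0,0],[0,0,0]], "gripper": [0,0,0]}}

```text
time: 8.35
tool_pos: [0.5415, 0.0076, 0.0406]
tcp_rot: [-3.142, 0.0, 0.003]
wrist_force: [-5.2, -0.4, -1.4]
width: 0.142
grip_force: 98.1
```

{"api": "jog_arm", "payload": {"turn": [[0,0,0],[0,0,0],[0,0,0],[0,0,0],[0,0,0],[0,0,0],[0,0,0]], "delta_pos": [[0.005,0,0],[0.005,0,0],[0.005,0,0],[0.005,0,0],[0,0,0],[0,0,0],[0,0,0]], "gripper": [0,0,0,0,0,0,0]}}

```text
time: 8.93
tool_pos: [0.5603, 0.0076, 0.0402]
tcp_rot: [3.142, 0.0, -0.006]
wrist_force: [-8.4, -0.1, 0.2]
width: 0.147
grip_force: 98.1
```

{"api": "jog_arm", "payload": {"turn": [[0,0,0],[0,0,0],[0,0,0],[0,0,0],[0,0,0],[0,0,0],[0,0,0]], "delta_pos": [[0.0015,0,0],[0,0,0],[0,0,0],[0,0,0],[0,0,0],[0,0,0],[0,0,0]], "gripper": [0,0,0,0,0,0,0]}}

```text
time: 9.52
tool_pos: [0.5615, 0.0076, 0.0401]
tcp_rot: [-3.142, -0.0, 0.007]
wrist_force: [-8.2, -1.0, -1.7]
width: 0.142
grip_force: 98.2
```

Run:
```python
from m import *
s=read_state();print(s['time'],s['tool_pos'],s['tcp_rot'],s['wrist_force'],s['torque'])
o=[]
for n,(x,y,w,h) in (('scene',(210,205,140,105)),('side',(180,160,140,105))):
    im,C=shot(n,n+'5.png'); o.append(cv2.resize(im[y:y+h,x:x+w,::-1],(400,300),interpolation=cv2.INTER_CUBIC))
im,C=shot('wrist','w5.png'); o.append(cv2.resize(im[:,:,::-1],(400,300)));o.append(o[0]*0)
cv2.imwrite('pics/m5.png',np.vstack([np.hstack(o[:2]),np.hstack(o[2:])]))
```

```text
9.5167 [0.5615 0.0076 0.0401] [-3.1416 -0.0005  0.0071] [-8.1619 -1.0161 -1.7217] [0.021  1.1764 0.2069]
```

View pics/m5.png

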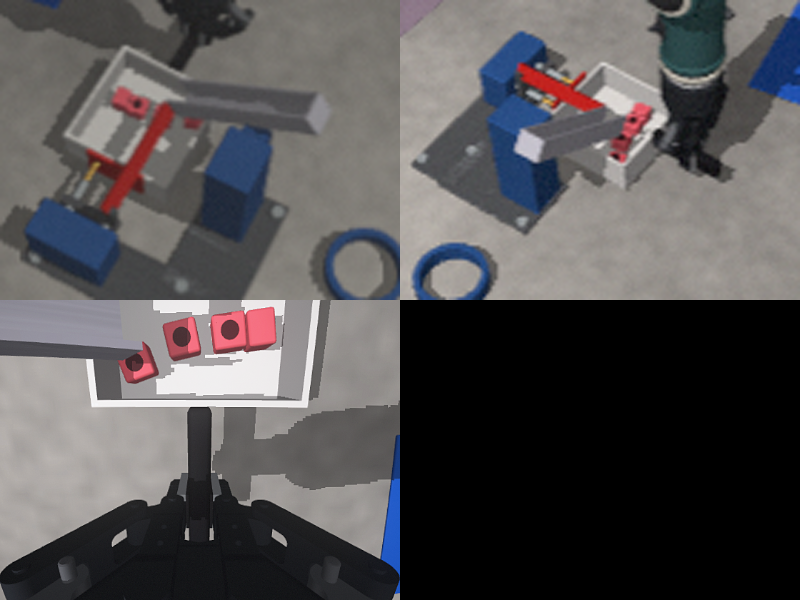

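{"api": "jog_arm", "payload": {"turn": [[0,0,0],[0,0,0],[0,0,0],[0,0,0],[0,0,0],[0,0,0],[0,0,0],[0,0,0],[0,0,0],[0,0,0],[0,0,0],[0,0,0],[0,0,0]], "delta_pos": [[-0.004,0,0],[-0.008,0,0],[-0.012,0,0],[-0.015,0,0],[-0.015,0,0],[-0.015,0,0],[-0.015,0,0],[-0.015,0,0],[-0.012,0,-0.003],[-0.008,0,-0.005],[-0.004,0,-0.005],[0,0,-0.002],[0,0,0]], "gripper": [0,0,0,0,0,0,0,0,0,0,0,0,0]}}

```text
time: 10.75
tool_pos: [0.443, 0.0075, 0.0575]
tcp_rot: [3.142, -0.0, 0.007]
wrist_force: [0.7, -0.3, -3.1]
width: 0.146
grip_force: 98.0
```

{"api": "jog_arm", "payload": {"turn": [[0,0,0],[0,0,0],[0,0,0],[0,0,0],[0,0,0],[0,0,0],[0,0,0],[0,0,0],[0,0,0],[0,0,0],[0,0,0],[0,0,0],[0,0,0],[0,0,0],[0,0,0],[0,0,0],[0,0,0],[0,0,0],[0,0,0]], "delta_pos": [[-0.001,0.005,0],[-0.002,0.01,0],[-0.003,0.015,0],[-0.004,0.02,0],[-0.004,0.02,0],[-0.004,0.02,0],[-0.004,0.02,0],[-0.004,0.02,0],[-0.004,0.02,0],[-0.004,0.02,0],[-0.004,0.02,0],[-0.004,0.02,0],[-0.004,0.02,0],[-0.004,0.02,0],[-0.003,0.02,0],[-0.002,0.014,0],[-0.001,0.008,0],[0,0.004,0],[0,0,0]], "gripper": [0,0,0,0,0,0,0,0,0,0,0,0,0,0,0,0,0,0,0]}}

```text
time: 12.33
tool_pos: [0.3847, -0.2893, 0.0558]
tcp_rot: [-3.142, 0.002, 0.0]
wrist_force: [0.7, -0.0, -1.7]
width: 0.145
grip_force: 98.0
```

Run:
```python
from m import *
s=read_state();print(s['time'],s['tool_pos'],s['tcp_rot'],s['wrist_force'])
im,C=shot('scene','scene6.png'); im2,C2=shot('side','side6.png')
print(s['tool_pos'][2]-.0271, proj(C,[.5075,-.287,.065]),proj(C2,[.5075,-.287,.065]))
o=[]
for I,X in((im,(140,110)),(im2,(260,110))): o.append(cv2.resize(I[X[1]:X[1]+150,X[0]:X[0]+150,::-1],(400,400),interpolation=cv2.INTER_CUBIC))
cv2.imwrite('pics/m6.png',np.hstack(o))
```

```text
12.3333 [ 0.3847 -0.2893  0.0558] [-3.1415  0.0023  0.0003] [ 0.6991 -0.0148 -1.7248]
0.02868601606356852 [[214.4154 167.9659]] [[336.1525 169.4475]]
```

View pics/m6.png

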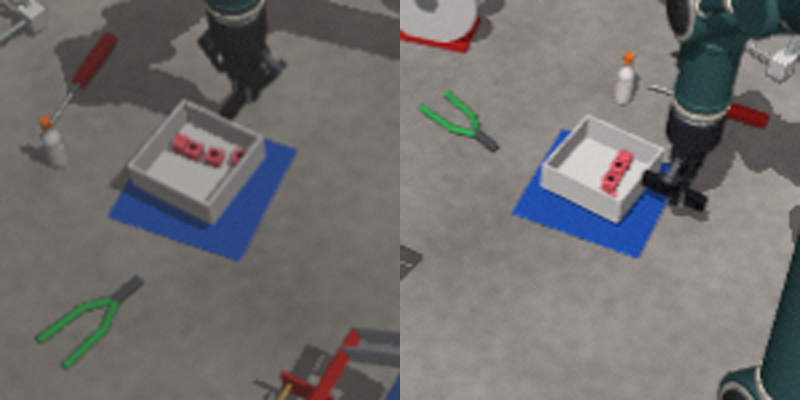

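Run:
```python
from m import *
P=plane(A,np.array([(185,101),(265,148),(210,208),(129,166)])*.375+[140,110],.0737);print(P,P.mean(0))
P=plane(B,(np.array([(588,117),(664,157),(618,207),(542,167)])-[400,0])*.375+[260,110],.0737);print(P,P.mean(0))
```

```text
[[ 0.4449 -0.3505  0.0737]
 [ 0.4597 -0.2109  0.0737]
 [ 0.5764 -0.2212  0.0737]
 [ 0.5732 -0.3523  0.0737]] [ 0.5135 -0.2837  0.0737]
[[ 0.5659 -0.3424  0.0737]
 [ 0.4326 -0.3322  0.0737]
 [ 0.4398 -0.2078  0.0737]
 [ 0.568  -0.2137  0.0737]] [ 0.5016 -0.274   0.0737]
```

{"api": "jog_arm", "payload": {"turn": [[0,0,0],[0,0,0],[0,0,0],[0,0,0],[0,0,0],[0,0,0],[0,0,0]], "delta_pos": [[0,0.002,0.006],[0,0,0.006],[0,0,0.006],[0,0,0.003],[0,0,0.002],[0,0,0],[0,0,0]], "gripper": [0,0,0,0,0,0,0]}}

```text
time: 13.02
tool_pos: [0.3848, -0.2902, 0.0328]
tcp_rot: [-3.141, -0.0, 0.001]
wrist_force: [0.8, -0.1, -2.1]
width: 0.143
grip_force: 98.0
```

{"api": "jog_arm", "payload": {"turn": [[0,0,0],[0,0,0],[0,0,0]], "delta_pos": [[0,0,0.0015],[0,0,0],[0,0,0]], "gripper": [0,0,0]}}

```text
time: 13.27
tool_pos: [0.3851, -0.2906, 0.0317]
tcp_rot: [3.141, -0.0, 0.001]
wrist_force: [-0.6, 0.2, -3.2]
width: 0.144
grip_force: 98.0
```

{"api": "jog_arm", "payload": {"turn": [[0,0,0],[0,0,0],[0,0,0]], "delta_pos": [[0,0,0.001],[0,0,0],[0,0,0]], "gripper": [0,0,0]}}

```text
time: 13.52
tool_pos: [0.3851, -0.2907, 0.0308]
tcp_rot: [3.141, -0.0, 0.001]
wrist_force: [-0.3, -1.1, -0.7]
width: 0.146
grip_force: 98.2
```

{"api": "jog_arm", "payload": {"turn": [[0,0,0],[0,0,0],[0,0,0]], "delta_pos": [[0,0,0.001],[0,0,0],[0,0,0]], "gripper": [0,0,0]}}

```text
time: 13.77
tool_pos: [0.3851, -0.2907, 0.0305]
tcp_rot: [3.141, -0.001, 0.001]
wrist_force: [-2.7, 1.4, 7.2]
width: 0.142
grip_force: 99.4
```

{"api": "jog_arm", "payload": {"turn": [[0,0,0],[0,0,0],[0,0,0],[0,0,0],[0,0,0],[0,0,0]], "delta_pos": [[0,0,-0.0007],[0,0,0],[0,0,0],[0,0,0],[0,0,0],[0,0,0]], "gripper": [0,0.05,0.05,0.05,0.05,0.05]}}

```text
time: 14.27
tool_pos: [0.3849, -0.2904, 0.0301]
tcp_rot: [-3.142, 0.0, -0.0]
wrist_force: [0.2, 0.6, 0.7]
width: 0.588
grip_force: 0.0
```

{"api": "jog_arm", "payload": {"turn": [[0,0,0],[0,0,0],[0,0,0],[0,0,0],[0,0,0],[0,0,0],[0,0,0],[0,0,0],[0,0,0]], "delta_pos": [[0,0,-0.01],[0,0,-0.02],[0,0,-0.03],[0,0,-0.03],[0,0,-0.03],[0,0,-0.03],[0,0,-0.02],[0,0,0],[0,0,0]], "gripper": [0.05,0.05,0.05,0.05,0.05,0.05,0.05,0.05,0.05]}}

```text
time: 15.02
tool_pos: [0.3858, -0.2912, 0.2025]
tcp_rot: [3.139, -0.0, 0.005]
wrist_force: [-0.3, 1.1, -0.0]
width: 0.587
grip_force: 0.0
```

Run:
```python
from m import *
im,C=shot('wrist','w7.png');cv2.imwrite('pics/w7b.png',im[:,:,::-1])
np.savez('w7.npz',K=C[0],d=C[1],R=C[2],t=C[3])
```

```text
(no output)
```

View pics/w7b.png

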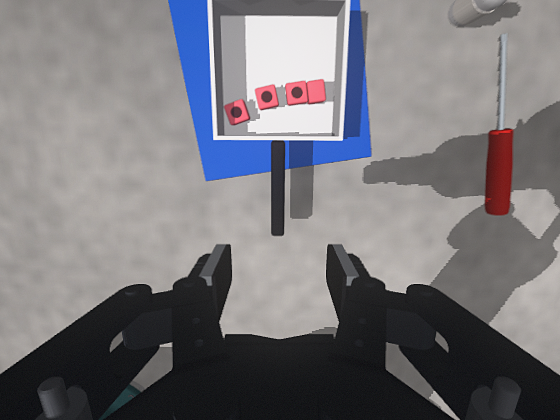

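Run:
```python
from m import *
z=np.load('w7.npz');W=(z['K'],z['d'],z['R'],z['t'])
M=plane(W,[(206,181),(371,156)],.003)[:,:2];D=plane(W,[(214,139),(345,139)],.048)[:,:2]
for P,h in((M,.1),(D,.065)):
    e=P[1]-P[0];L=np.linalg.norm(e);n=np.array([-e[1],e[0]])/L;print(L,P.mean(0)+n*h)
```

```text
0.19714309777579028 [ 0.5069 -0.2882]
0.13103300541387417 [ 0.5082 -0.2931]
```

```bash
python3 -c "
from workcell import ticket;print(ticket.finish_job())"
```

```text
the job is handed in; nothing more can be done
None
```

The dish, with all four blocks inside, stands released and upright on the blue mat, about 5 mm from its centre; I handed the job in at about 15 s on the robot's clock, but no verdict came back.

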